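# Square up the chopping board in its dock and lock it

## Robot

A 6-joint arm with a two-finger parallel gripper is mounted at the origin on a cart in front of the work surface, level with it; the furniture and walls round the work are solid. World frame = base frame: x ahead of the robot, y to its left, z up, the work surface at z = 0. Lengths are in mm, angles in rad, forces in N, time in s.
With the tool pointing down it reaches from about 375 to 900 mm from the base axis. Payload 3.1 kg.
Tool frame: the origin (TCP) lies at the very end of the fingers, on their centre line; the grasp point (between the pads) lies 19 mm behind it; z points along the fingers, y is the line along which they close (so a half turn about z gives the same grasp; the last joint's range is limited). The gripper opens to 87 mm and grips with 3 to 60 N. Pads are 19 mm wide; open, the fingers measure 117 mm over their backs; the gripper's body (75 mm by 190 mm) begins 51 mm behind the grasp point.
Start: joints at [1.103, 0.527, 1.433, -0, 1.181, -0.178], TCP at [177.96, 599.105, 222.548] pointing down, gripper open.
Joint ranges: [-3.08, 3.08], [-0.75, 2.2], [0.22, 2.44], [-1.43, 4.57], [0, 2.65], [-2.85, 2.85]. Speed limits (rad/s): [2.79, 2.79, 3.14, 3.14, 3.14, 3.14].

## Interface

Orientations are given as a unit quaternion [w, x, y, z].
In Python, from plant import env, viewer gives the robot as it stands.
- The arm moves only by the tool jog_arm, never from a script. Its argument "rows" is a list of rows, each an object of numbers: "dx", "dy", "dz": the shift along the tool's x, y, z in mm; "twist": the turn about the tool's z in units of 6 degrees (1.0 is 6 degrees); "gripper": the finger opening in mm, from 0 to 87. A call has 1 to 10 rows; each row is the pose to reach, as a shift and turn from the pose commanded when the call began, along the tool's axes at that moment; what a row does not reach only later rows make up. A row lasts 1/10 s, in which the tool goes at most 50 mm and 8.59 degrees, less where a joint would pass 70% of its speed; a pose out of reach is approached as far as the arm can. A call with a gripper value outside its range is refused whole. The fingers move at their own pace and stop on an object; "squeeze" is the grip in N (left out, the last holds). Time passes only in rows, so rows that repeat a pose let the fingers close. It gives the time, the measured TCP pose, the force, the opening and the grip force at its end, in the units of the state.
- env.state(): the state, without advancing time (a new reading comes with each control period).
- viewer.grab_frame(name): name is "side" or "top"; returns a dict with "image" (480x640x3 uint8, red, green, blue), "fx", "fy", "cx", "cy" (pixels), "rvec" (rotation vector, rad) and "tvec" (3), from world to camera coordinates, as OpenCV has them. Camera axes: x right, y down, z forward; pixel columns grow to the right and rows downward; lengths in mm; the calibration is good to about 2 mm. A picture is of the moment at which its call begins. There is no depth.
- env.hand_in(): hands the job in; it is judged then, once.
The state is a dict: "t": time; "qpos": joint angles; "joint_vel": joint speeds; "joint_torque": joint torques, N m; "position": TCP position; "tcp_rot": TCP orientation; "wrist_force": force on the tool from outside, world axes, zero at the start; "moment": the same for the moment, N m; "width": opening from 0.0 (shut) to 1.0 (fully open); "grip_force": force on a finger pad.
Only numpy, scipy, OpenCV 4.12 (cv2) and the standard library are available. Lean on these libraries where they do the work, as an engineer would, in place of code of your own. Each camera call takes 0.05 s, during which the arm holds its last target. There are 200 camera calls.

## Task

The small chopping board lies skewed on its docking board. Push the board's free corner to turn the board, flat on the dock and with its slotted corner kept bearing on the steel peg, until its long edge is flush on the stop rail, and keep it pressed firmly against the rail there, your fingers pushing with about 10 N and never more than 16 N, for a full second. Then swing the keeper fully closed behind the board so that it stays locked, let go, and leave the things around undisturbed.

Things in the scene. Friction and masses are not known exactly. Their poses are not given: they have to be found in the camera images.
- dock: Docking board fixed to the worktop: light wooden base 250 (x) x 330 (y) x 12 mm thick. Origin: centre of its underside, on the worktop. Its x axis points away from the robot towards the stop rail's side, y to the left, z up. Peg, rail and keeper are mounted on its top, at z = 12 mm
- peg: Fixed upright steel peg, 12 mm diameter, 33 mm high, standing on the dock at x 68, y -95 mm in the dock's frame. Origin: centre of its foot, on the dock's top. Axes parallel to the dock's
- rail: Fixed wooden stop rail on the dock, 14 (x) x 90 (y) x 26 mm high, at x 97, y 5 mm in the dock's frame. Origin: centre of its underside, on the dock's top. Axes parallel to the dock's; the face that stops the board is its -x face, 7 mm from the origin. It is rigid
- board: Loose wooden chopping board, 110 (x) x 160 (y) x 18 mm, 0.3 to 0.55 kg, with an open slot 15 wide, 16 deep in its -y end near the +x corner; the peg stands in it. ORIGIN: underside, where the peg's axis lies when it is centred in the slot and touches its bottom. From it the board spans x -88 to 22, y -10 to 150, the slot x -7.5 to 7.5, y up to 6 mm. Flush, its axes are parallel to the dock's
- board_corner (a point): The free corner of the board, diagonally across from the slotted one: board frame x -88, y 150 mm, at half thickness. The board starts turned 0.40 to 0.65 rad anticlockwise (from above) from flush, the slot's bottom 2 to 5 mm off the peg; pushing its -x edge near this corner (1 to 5 N) turns it clockwise about the peg
- board_edge (a point): Point on the board's long +x edge that comes to lie on the rail: board frame x +22, y +100 mm, at half thickness
- keeper (a joint): Angle (rad) of the keeper, a wooden bar 70 x 20 mm (2 to 12 mm above the dock's top) on a stiff upright hinge (1 N at the knob) at dock x -32, y 85 mm. 0 = open, bar pointing to dock -x (starts at 0 to 0.25); grows anticlockwise from above; 1.57 = closed on its stop, bar pointing to dock -y, 2 mm behind the -x edge of the flush board
- keeper_knob (a point): Point on the axis of the keeper's upright round knob, 50 mm from the hinge axis, 34 mm above the dock's top. The knob is 16 mm in diameter from 24 to 44 mm above the dock's top (12 mm at its foot)
- timer: Bystander: round wind-up kitchen timer, 66 mm diameter, 53 mm high, standing on the near right corner of the dock. Origin: centre of its underside
- salt_shaker: Bystander: salt shaker, 44 mm diameter, 90 mm high. Origin: centre of its underside
- spice_jar: Bystander: spice jar, 46 mm diameter, 106 mm high. Origin: centre of its underside
- jam_jar: Bystander: jam jar, 71 mm diameter, 110 mm high. Origin: centre of its underside
- spoon: Bystander: table spoon lying flat, 188 x 38 x 15 mm, long along its x. Origin: centre of its underside
- nail_brush: Bystander: grey scrubbing brush with a bow handle, 30 x 85 x 55 mm. Origin: centre of its underside

How it is judged:
By the outcome, as a careful person would: the job done as asked, in the order asked, and still so for the second after the job is handed in, with the robot touching nothing.
It also fails if it takes over 69 s, if anything falls off the work surface, if the arm or the gripper's body presses on something with over 40 N, if the wrist force passes 120 N, or if a joint passes its speed limit or range.

## Working session

There is one attempt and no reset: what is moved stays moved. The work goes in short steps, Python scripts to look and compute and a tool call to move; the robot and the scene stay as the last step left them, time stands still between calls to the robot, and variables do not carry over. Pictures are saved under pics/ and viewed, at most 10 in all, crops included, and the job is handed in when it is done.

Besides the shell and the picture viewer there is one more tool, called after ">>>" as a command line: name --argument value ..., lists and objects as JSON in quotes. jog_arm: Moves the arm, as the interface text tells. Its arguments: {"type":"object","properties":{"rows":{"type":"array"},"squeeze":{"type":"number"}},"required":["rows"]}

```bash
mkdir -p pics; ls
cat > h.py <<'E'
import numpy as np, cv2, pickle
from plant import env, viewer
def snap(n,f):
    d=viewer.grab_frame(n); cv2.imwrite(f'pics/{f}.png',d['image'][:,:,::-1]); pickle.dump(d,open(f'pics/{f}.pkl','wb')); return d
def cam(d):
    K=np.array([[d['fx'],0,d['cx']],[0,d['fy'],d['cy']],[0,0,1]]); return K,np.array(d['rvec'],float),np.array(d['tvec'],float)
def proj(d,P):
    K,r,t=cam(d); return cv2.projectPoints(np.array(P,float).reshape(-1,1,3),r,t,K,None)[0].reshape(-1,2)
def unproj(d,uv,z):
    K,r,t=cam(d); R=cv2.Rodrigues(r)[0]; c=-R.T@t.ravel(); o=[]
    for u,v in uv:
        w=R.T@np.linalg.inv(K)@[u,v,1]; o.append(c+w*(z-c[2])/w[2])
    return np.array(o)
def load(f): return pickle.load(open(f'pics/{f}.pkl','rb'))
E
python3 - <<'E'
from h import *
for n in('top','side'):
    d=snap(n,n+'0'); K,r,t=cam(d); print(n,K[0,0],(-cv2.Rodrigues(r)[0].T@t.ravel()).round())
print(env.state())
E
```

```text
pics
top 594.1141381208608 [-369.  -53. 1335.]
side 595.9180240166231 [ -307. -1064.  1053.]
{'t': 0.1, 'qpos': array([ 1.10347786e+00,  5.28362559e-01,  1.43375472e+00, -3.57117600e-05,
        1.18140423e+00, -1.78483359e-01]), 'joint_vel': array([ 0.00058845, -0.00216224, -0.00270277, -0.00130892,  0.00011856,
       -0.00128964]), 'joint_torque': array([-3.39547350e-04, -4.40991855e+01, -1.77150536e+01,  6.34158100e-02,
        5.34578261e-02, -5.68169196e-05]), 'position': array([177.69585448, 598.52782096, 221.68221449]), 'tcp_rot': array([-2.90372638e-04,  1.43909280e-01,  9.89590415e-01, -9.19827086e-04]), 'wrist_force': array([-0.1152603 ,  0.61728365,  0.78608846]), 'moment': array([ 0.01657927,  0.00812621, -0.01438536]), 'grip_force': 0.0, 'width': 0.9971110214958745}
```

View pics/top0.png

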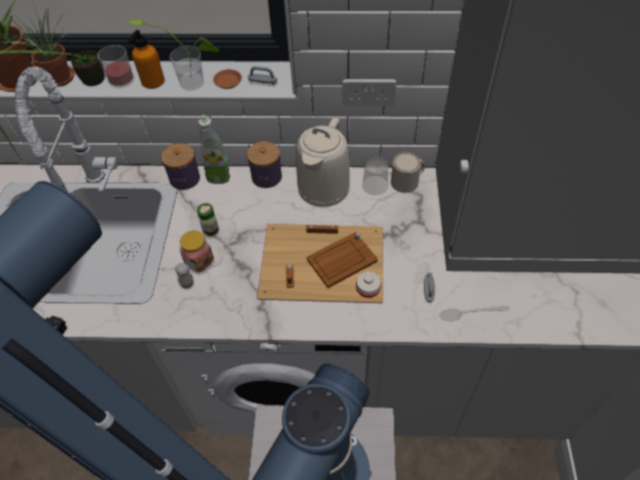

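View pics/side0.png

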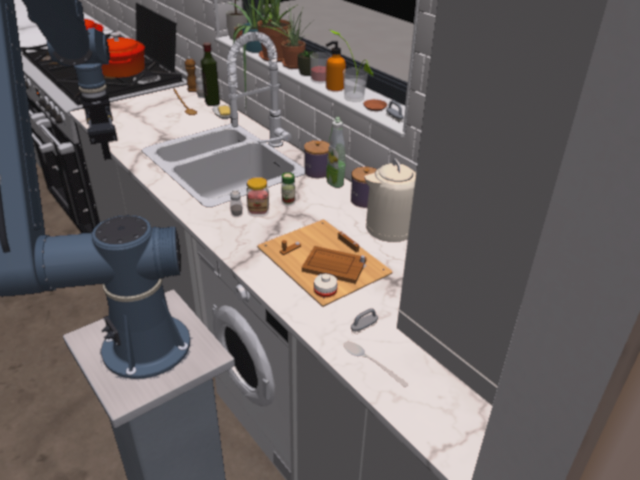

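The top view shows the dock at about (260–384, 225–300), with the board at (341,258), the rail at (322,229), the peg near (358,236), the keeper at (290,275) and the timer at (369,284). The side view shows the same layout, with the dock at about (325,260). I'll enlarge both.

Run:
```python
from h import *
a=load('top0')['image'][215:311,250:400,::-1]; b=load('side0')['image'][215:305,250:400,::-1]
A=cv2.resize(a,None,fx=5,fy=5,interpolation=cv2.INTER_CUBIC)
cv2.imwrite('pics/ct.png',A)
cv2.imwrite('pics/cs.png',cv2.resize(b,None,fx=5,fy=5,interpolation=cv2.INTER_CUBIC))
```

```text
(no output)
```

View pics/ct.png

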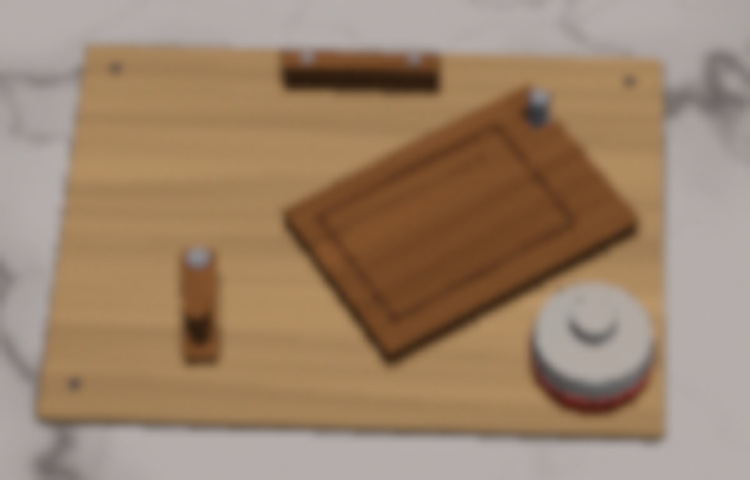

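View pics/cs.png

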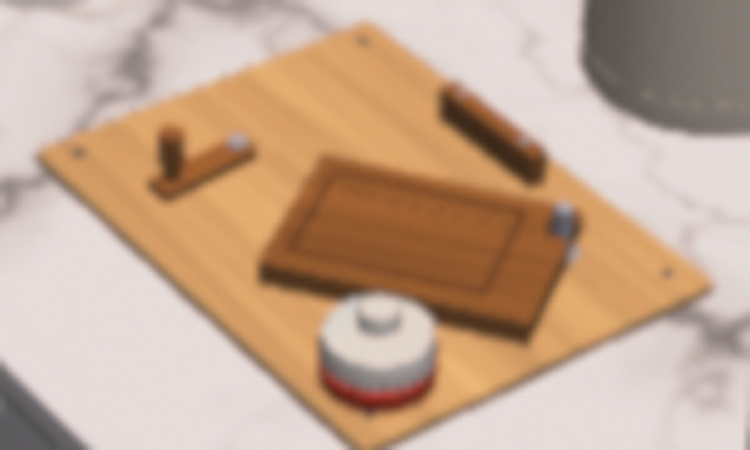

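The crops show these dock corners:
- **Top crop:** (88,45), (662,60), (662,431), (40,415).
- **Side crop:** (368,22), (712,287), (368,448), (40,157).

The board and keeper corners are readable too, so I'll fit the poses from both views.

```bash
cat > fit.py <<'E'
from h import *
from scipy.optimize import least_squares
T,S=load('top0'),load('side0')
px=lambda a,o:(np.array(a,float)+.5)/5-.5+o
tp=lambda a:px(a,np.array([250,215])); 
def rot(a): c,s=np.cos(a),np.sin(a); return np.array([[c,-s],[s,c]])
def w(p,P): # dock pose -> world
    P=np.array(P,float); return np.c_[P[:,:2]@rot(p[2]).T+p[:2],P[:,2]]
dock=[[125,165,12],[125,-165,12],[-125,-165,12],[-125,165,12]]
dt=tp([[88,45],[662,60],[662,431],[40,415]]); ds=tp([[368,22],[712,287],[368,448],[40,157]])
# rail top far-from-camera edge etc: rail -x bottom edge corners
rl=[[90,50,12],[90,-40,12]]; rt=tp([[284,88],[438,90]])
f=lambda p:np.r_[proj(T,w(p,dock))-dt,proj(S,w(p,dock))-ds,proj(T,w(p,rl))-rt].ravel()
r=least_squares(f,[500,0,0]); p=r.x; print('dock',p,r.fun.reshape(-1,2).round(1).tolist())
bd=np.array([[22,150,30],[-88,150,30],[-88,-10,30]]); bt=tp([[285,215],[390,358],[637,228]]); bs=tp([[322,155],[262,268],[530,338]])
bd2=np.array([[-88,150,30],[-88,-10,30]]);
def B(q,P): P=np.array(P,float); return w(p,np.c_[P[:,:2]@rot(q[2]).T+q[:2],P[:,2]])
g=lambda q:np.r_[proj(T,B(q,bd))-bt,proj(S,B(q,bd))-bs].ravel()
r=least_squares(g,[68,-95,.5]); q=r.x; print('board in dock',q,r.fun.reshape(-1,2).round(1).tolist())
print('corner', B(q,[[-88,150,21]]))
K=lambda a,l,z:[[-32-l*np.cos(a),85-l*np.sin(a),z]]
kt=tp([[198,310]]);ks=tp([[172,133]])  # knob top centre
h=lambda a:(np.r_[proj(S,w(p,K(a[0],50,56)))-ks]).ravel()
r=least_squares(h,[.1]); print('keeper',r.x,r.fun, 'knob',w(p,K(r.x[0],50,46)),'hinge',w(p,[[-32,85,14]]))
print('knob top px', (proj(T,w(p,K(r.x[0],50,56)))-[250,215])*5, 'hinge px',(proj(T,w(p,[[-32,85,24]]))-[250,215])*5)
for n,x,y in(('timer',592,320),):print(n,unproj(T,tp([[x,y]]),60))
for n,u,v in(('jam',193,240),): print(n,unproj(T,[[u,v]],110))
print('salt',unproj(T,[[182,269]],90),'spice',unproj(T,[[206,210]],106))
print('peg',w(p,[[68,-95,12]]))
E
python3 fit.py
```

```text
dock [ 5.54096868e+02  1.79357426e+01 -1.56843653e-02] [[-0.4, -1.4], [0.8, -1.7], [1.7, 0.1], [-1.1, -0.2], [-0.1, -0.6], [1.0, -1.3], [-1.0, 0.8], [-1.7, -1.1], [-0.2, 0.7], [1.0, 1.1]]
board in dock [ 61.47399417 -95.97559759   0.58891302] [[0.2, -1.1], [0.4, -0.3], [2.2, -1.1], [-0.5, 0.5], [-2.2, -0.4], [-0.8, -1.5]]
corner [[458.77235098  -0.69562094  21.        ]]
keeper [0.11059563] [-0.26801044  0.39867837] knob [[473.65895454  98.68872504  46.        ]] hinge [[523.43391982 103.42716692  14.        ]]
knob top px [[197.18698959 300.20981357]] hinge px [[199.08825807 255.35167262]]
timer [[ 463.25778051 -103.50907213   60.        ]]
jam [[542.63814987 349.51544962 110.        ]]
salt [[465.38395349 368.98576611  90.        ]] spice [[646.8877759 332.2758584 106.       ]]
peg [[620.5985501  -78.11906582  12.        ]]
```

Run:
```python
from h import *
for n in('top0','side0'):
    im=load(n)['image'][215:311,250:400]; im=cv2.resize(im,None,fx=5,fy=5,interpolation=cv2.INTER_CUBIC)
    hsv=cv2.cvtColor(im,cv2.COLOR_RGB2HSV)
    def comp(m):
        m=cv2.morphologyEx(m.astype(np.uint8),cv2.MORPH_OPEN,np.ones((9,9)))
        c=max(cv2.findContours(m,0,2)[0],key=cv2.contourArea); h=cv2.convexHull(c)
        return h
    sat=comp(hsv[...,1]>75); print(n,[cv2.approxPolyDP(sat,e,True).reshape(-1,2).tolist() for e in(8,)])
    V=hsv[...,2]; print(np.percentile(V[200:250,200:400],[5,50,95]),V[200,100],V[300,100],im[200,100],im[230,400],im[70,350])
    b=comp((hsv[...,1]>60)&(V<160)); print('board',cv2.approxPolyDP(b,8,True).reshape(-1,2).tolist())
```

```text
top0 [[[89, 48], [657, 62], [661, 433], [40, 417]]]
[102. 128. 169.] 165 171 [165 130  89] [124  79  41] [73 44 23]
board [[533, 83], [636, 203], [660, 252], [384, 371], [281, 243], [277, 208], [412, 127]]
side0 [[[41, 151], [371, 24], [700, 270], [709, 288], [361, 453], [49, 171]]]
[132. 158. 227.] 209 230 [209 154 101] [147  89  46] [219 163 105]
board [[258, 265], [325, 161], [554, 210], [575, 237], [527, 344], [264, 285]]
```

>>> jog_arm --rows '[{"dx":-35,"dy":-30,"twist":-0.5,"gripper":0},{"dx":-70,"dy":-60,"twist":-1,"gripper":0},{"dx":-105,"dy":-90,"twist":-1.5,"gripper":0},{"dx":-140,"dy":-120,"twist":-2,"gripper":0},{"dx":-175,"dy":-150,"twist":-2.61,"gripper":0},{"dx":-210,"dy":-180,"twist":-2.61,"gripper":0},{"dx":-245,"dy":-210,"twist":-2.61,"gripper":0},{"dx":-280,"dy":-240,"twist":-2.61,"gripper":0},{"dx":-312,"dy":-270,"twist":-2.61,"gripper":0},{"dx":-312,"dy":-270,"twist":-2.61,"gripper":0}]'

```text
invalid input
```

>>> jog_arm --rows '[{"dx":-35,"dy":-30,"dz":0,"twist":-0.5,"gripper":0},{"dx":-70,"dy":-60,"dz":0,"twist":-1,"gripper":0},{"dx":-105,"dy":-90,"dz":0,"twist":-1.5,"gripper":0},{"dx":-140,"dy":-120,"dz":0,"twist":-2,"gripper":0},{"dx":-175,"dy":-150,"dz":0,"twist":-2.6,"gripper":0},{"dx":-210,"dy":-180,"dz":0,"twist":-2.6,"gripper":0},{"dx":-245,"dy":-210,"dz":0,"twist":-2.6,"gripper":0},{"dx":-280,"dy":-240,"dz":0,"twist":-2.6,"gripper":0},{"dx":-312,"dy":-270,"dz":0,"twist":-2.6,"gripper":0},{"dx":-312,"dy":-270,"dz":0,"twist":-2.6,"gripper":0}]' --squeeze 10

```text
t: 1.1
position: [403.1, 247.6, 222.5]
tcp_rot: [0.001, 0.012, 1.0, -0.001]
wrist_force: [-0.7, 0.9, -0.2]
width: 0.173
grip_force: 0.0
```

>>> jog_arm --rows '[{"dx":-6,"dy":-46,"dz":0,"twist":0,"gripper":0},{"dx":-12,"dy":-92,"dz":0,"twist":0,"gripper":0},{"dx":-18,"dy":-138,"dz":0,"twist":0,"gripper":0},{"dx":-24,"dy":-184,"dz":0,"twist":0,"gripper":0},{"dx":-30,"dy":-230,"dz":10,"twist":0,"gripper":0},{"dx":-36,"dy":-270,"dz":30,"twist":0,"gripper":0},{"dx":-36,"dy":-279,"dz":70,"twist":0,"gripper":0},{"dx":-36,"dy":-279,"dz":115,"twist":0,"gripper":0},{"dx":-36,"dy":-279,"dz":150,"twist":0,"gripper":0},{"dx":-36,"dy":-279,"dz":160,"twist":0,"gripper":0}]'

```text
t: 2.1
position: [429.3, -27.0, 59.7]
tcp_rot: [-0.003, 0.008, 1.0, 0.001]
wrist_force: [-0.3, -0.4, -0.1]
width: 0.006
grip_force: 0.0
```

Run:
```python
from h import *
d=snap('side','s1'); 
a=d['image'][205:305,240:400,::-1]; cv2.imwrite('pics/s1c.png',cv2.resize(a,None,fx=5,fy=5,interpolation=cv2.INTER_CUBIC))
s=env.state();p=s['position'];print(p,s['wrist_force'],(proj(d,[p])-[240,205])*5)
```

```text
[429.62150898 -26.97974448  59.93172876] [ 0.2689248  -0.25753607 -0.35588632] [[283.88411543 313.90228043]]
```

View pics/s1c.png

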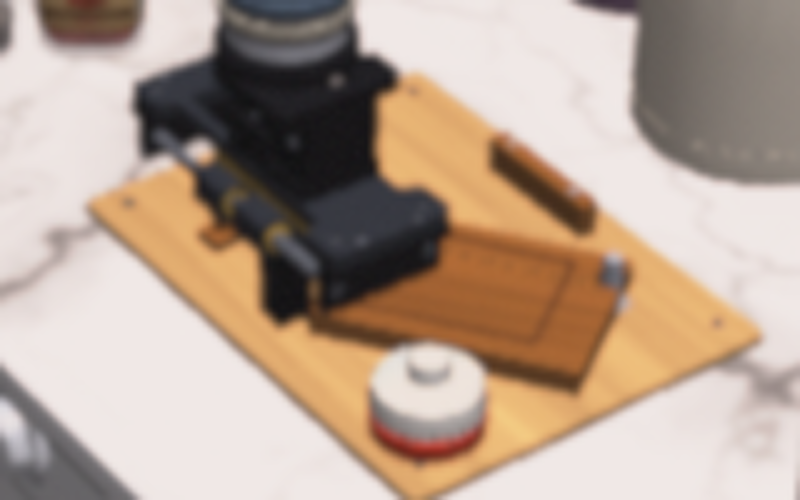

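The crop shows the fingertip at (285,315), which matches the projected TCP, and it is clear of the board and the timer. I'll descend to z≈17.

>>> jog_arm --rows '[{"dx":0,"dy":-8,"dz":15,"twist":0,"gripper":0},{"dx":0,"dy":-8,"dz":30,"twist":0,"gripper":0},{"dx":0,"dy":-8,"dz":38,"twist":0,"gripper":0},{"dx":0,"dy":-8,"dz":43,"twist":0,"gripper":0},{"dx":0,"dy":-8,"dz":43,"twist":0,"gripper":0},{"dx":-4,"dy":-5,"dz":43,"twist":0,"gripper":0},{"dx":-8,"dy":-3,"dz":43,"twist":0,"gripper":0},{"dx":-8,"dy":-3,"dz":43,"twist":0,"gripper":0}]'

```text
t: 2.95
position: [440.9, -31.2, 20.1]
tcp_rot: [0.001, 0.008, 1.0, -0.0]
wrist_force: [0.5, 0.6, -0.1]
width: 0.006
grip_force: 0.0
```

>>> jog_arm --rows '[{"dx":-2,"dy":1,"dz":1,"twist":0,"gripper":0},{"dx":-4,"dy":2,"dz":2,"twist":0,"gripper":0},{"dx":-6,"dy":3,"dz":2,"twist":0,"gripper":0},{"dx":-8,"dy":4,"dz":2,"twist":0,"gripper":0},{"dx":-10,"dy":5,"dz":2,"twist":0,"gripper":0},{"dx":-10,"dy":5,"dz":2,"twist":0,"gripper":0}]'

```text
t: 3.55
position: [450.0, -26.4, 17.5]
tcp_rot: [0.0, 0.008, 1.0, -0.0]
wrist_force: [-0.2, -0.5, -0.4]
width: 0.004
grip_force: 0.0
```

>>> jog_arm --rows '[{"dx":-2,"dy":0,"dz":0,"twist":0,"gripper":0},{"dx":-4,"dy":0,"dz":0,"twist":0,"gripper":0},{"dx":-6,"dy":0,"dz":0,"twist":0,"gripper":0},{"dx":-8,"dy":0,"dz":0,"twist":0,"gripper":0}]'

```text
t: 3.95
position: [457.8, -26.6, 17.6]
tcp_rot: [0.0, 0.008, 1.0, -0.0]
wrist_force: [0.9, -0.8, 0.6]
width: 0.005
grip_force: 0.0
```

>>> jog_arm --rows '[{"dx":-2,"dy":0,"dz":0,"twist":0,"gripper":0},{"dx":-4,"dy":0,"dz":0,"twist":0,"gripper":0},{"dx":-6,"dy":0,"dz":0,"twist":0,"gripper":0}]'

```text
t: 4.25
position: [463.8, -26.7, 17.6]
tcp_rot: [0.0, 0.008, 1.0, -0.0]
wrist_force: [-0.4, 0.1, 0.3]
width: 0.003
grip_force: 0.0
```

>>> jog_arm --rows '[{"dx":-2,"dy":0,"dz":0,"twist":0,"gripper":0},{"dx":-4,"dy":0,"dz":0,"twist":0,"gripper":0},{"dx":-6,"dy":0,"dz":0,"twist":0,"gripper":0}]'

```text
t: 4.55
position: [468.7, -26.5, 17.4]
tcp_rot: [-0.001, 0.008, 1.0, 0.0]
wrist_force: [-2.6, -0.0, 0.6]
width: 0.007
grip_force: 0.8
```

>>> jog_arm --rows '[{"dx":5,"dy":-3,"dz":0,"twist":0,"gripper":0},{"dx":8,"dy":2,"dz":0,"twist":0,"gripper":0},{"dx":11,"dy":7,"dz":0,"twist":0,"gripper":0},{"dx":8,"dy":9,"dz":0,"twist":0,"gripper":0},{"dx":7,"dy":10,"dz":0,"twist":0,"gripper":0}]'

```text
t: 5.05
position: [463.0, -16.3, 17.6]
tcp_rot: [0.0, 0.008, 1.0, -0.0]
wrist_force: [-0.8, -0.1, -0.1]
width: 0.004
grip_force: 0.7
```

Run:
```python
from h import *
d=snap('side','s2'); 
a=d['image'][205:305,240:400,::-1]; cv2.imwrite('pics/s2c.png',cv2.resize(a,None,fx=5,fy=5,interpolation=cv2.INTER_CUBIC))
s=env.state();p=s['position'];print(p,s['wrist_force'],(proj(d,[p])-[240,205])*5)
```

```text
[462.91518091 -16.25399414  17.57267187] [-0.75987193  0.68653664  0.28462394] [[321.75887758 342.54667687]]
```

View pics/s2c.png

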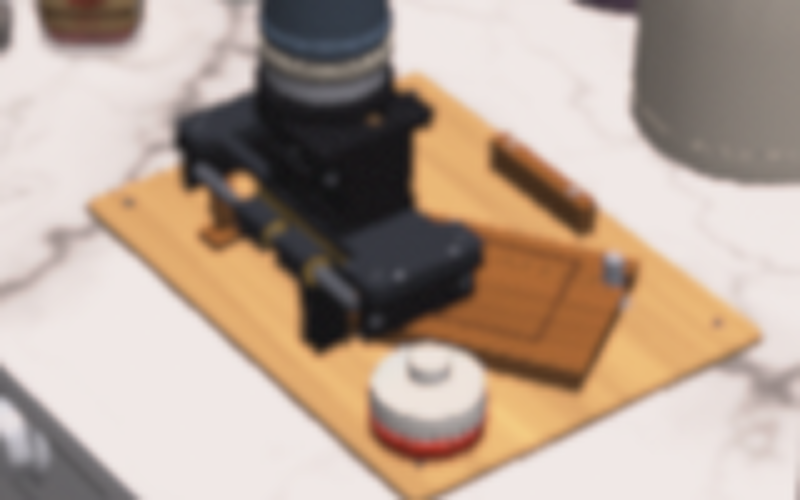

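Nothing visible has been disturbed: the board's near-right corner is still at (580,388) and the fingertip is at (322,342) on the edge near the free corner. I'll follow the arc around the peg, letting the finger slip slightly towards it.

>>> jog_arm --rows '[{"dx":-1.5,"dy":2,"dz":0,"twist":0,"gripper":0},{"dx":-3,"dy":4,"dz":0,"twist":0,"gripper":0},{"dx":-5,"dy":7,"dz":0,"twist":0,"gripper":0},{"dx":-7,"dy":10,"dz":0,"twist":0,"gripper":0},{"dx":-9,"dy":12,"dz":0,"twist":0,"gripper":0},{"dx":-10.5,"dy":14,"dz":0,"twist":0,"gripper":0}]'

```text
t: 5.7
position: [473.5, -2.4, 17.4]
tcp_rot: [-0.0, 0.008, 1.0, 0.0]
wrist_force: [-2.4, 0.2, 0.5]
width: 0.005
grip_force: 1.2
```

>>> jog_arm --rows '[{"dx":-2,"dy":2,"dz":0,"twist":0,"gripper":0},{"dx":-4,"dy":4,"dz":0,"twist":0,"gripper":0},{"dx":-6,"dy":6,"dz":0,"twist":0,"gripper":0},{"dx":-8,"dy":8.5,"dz":0,"twist":0,"gripper":0},{"dx":-10,"dy":11,"dz":0,"twist":0,"gripper":0},{"dx":-12,"dy":13,"dz":0,"twist":0,"gripper":0}]'

```text
t: 6.3
position: [485.9, 10.2, 17.6]
tcp_rot: [0.0, 0.008, 1.0, 0.0]
wrist_force: [-3.1, 0.8, 0.5]
width: 0.007
grip_force: 1.4
```

>>> jog_arm --rows '[{"dx":-2,"dy":2,"dz":0,"twist":0,"gripper":0},{"dx":-4,"dy":4,"dz":0,"twist":0,"gripper":0},{"dx":-6,"dy":6,"dz":0,"twist":0,"gripper":0},{"dx":-8,"dy":7.5,"dz":0,"twist":0,"gripper":0},{"dx":-10,"dy":9,"dz":0,"twist":0,"gripper":0},{"dx":-12.5,"dy":11,"dz":0,"twist":0,"gripper":0}]'

```text
t: 6.9
position: [499.1, 20.8, 17.6]
tcp_rot: [0.001, 0.008, 1.0, -0.0]
wrist_force: [-2.1, 0.2, -0.3]
width: 0.003
grip_force: 1.4
```

>>> jog_arm --rows '[{"dx":-2,"dy":1.5,"dz":0,"twist":0,"gripper":0},{"dx":-4,"dy":3,"dz":0,"twist":0,"gripper":0},{"dx":-6,"dy":4.5,"dz":0,"twist":0,"gripper":0},{"dx":-8,"dy":6,"dz":0,"twist":0,"gripper":0},{"dx":-10,"dy":7.5,"dz":0,"twist":0,"gripper":0},{"dx":-12,"dy":8.5,"dz":0,"twist":0,"gripper":0}]'

```text
t: 7.5
position: [509.7, 29.6, 17.5]
tcp_rot: [-0.001, 0.008, 1.0, 0.0]
wrist_force: [-4.3, 1.8, -0.7]
width: 0.005
grip_force: 1.5
```

>>> jog_arm --rows '[{"dx":-1.5,"dy":1,"dz":0,"twist":0,"gripper":0},{"dx":-3,"dy":2,"dz":0,"twist":0,"gripper":0},{"dx":-4.5,"dy":3,"dz":0,"twist":0,"gripper":0},{"dx":-6,"dy":4,"dz":0,"twist":0,"gripper":0},{"dx":-7.5,"dy":4.5,"dz":0,"twist":0,"gripper":0}]'

```text
t: 8.0
position: [517.6, 33.7, 17.5]
tcp_rot: [-0.001, 0.008, 1.0, 0.0]
wrist_force: [-4.6, 2.7, 3.2]
width: 0.011
grip_force: 2.4
```

>>> jog_arm --rows '[{"dx":-1,"dy":0.5,"dz":0,"twist":0,"gripper":0},{"dx":-2,"dy":1,"dz":0,"twist":0,"gripper":0},{"dx":-3,"dy":1.5,"dz":0,"twist":0,"gripper":0}]'

```text
t: 8.3
position: [519.6, 35.3, 17.6]
tcp_rot: [-0.002, 0.008, 1.0, 0.0]
wrist_force: [-5.1, 1.9, 2.8]
width: 0.007
grip_force: 2.8
```

>>> jog_arm --rows '[{"dx":-1,"dy":0.3,"dz":0,"twist":0,"gripper":0},{"dx":-2,"dy":0.5,"dz":0,"twist":0,"gripper":0}]'

```text
t: 8.5
position: [522.4, 35.5, 17.5]
tcp_rot: [-0.001, 0.008, 1.0, 0.0]
wrist_force: [-5.5, 1.4, 2.1]
width: 0.007
grip_force: 2.9
```

>>> jog_arm --rows '[{"dx":-1,"dy":0.3,"dz":0,"twist":0,"gripper":0},{"dx":-1,"dy":0.3,"dz":0,"twist":0,"gripper":0}]'

```text
t: 8.7
position: [522.5, 35.7, 17.5]
tcp_rot: [-0.002, 0.008, 1.0, 0.0]
wrist_force: [-6.1, 0.8, 4.0]
width: 0.002
grip_force: 3.0
```

>>> jog_arm --rows '[{"dx":-0.7,"dy":0,"dz":0,"twist":0,"gripper":0},{"dx":-0.7,"dy":0,"dz":0,"twist":0,"gripper":0}]'

```text
t: 8.9
position: [522.5, 35.7, 17.5]
tcp_rot: [-0.002, 0.008, 1.0, 0.0]
wrist_force: [-6.6, 0.6, 4.0]
width: 0.008
grip_force: 3.5
```

>>> jog_arm --rows '[{"dx":-0.7,"dy":0,"dz":0,"twist":0,"gripper":0},{"dx":-0.7,"dy":0,"dz":0,"twist":0,"gripper":0}]'

```text
t: 9.1
position: [522.5, 35.7, 17.5]
tcp_rot: [-0.003, 0.008, 1.0, 0.0]
wrist_force: [-7.7, 0.9, 5.8]
width: 0.007
grip_force: 4.0
```

>>> jog_arm --rows '[{"dx":-0.8,"dy":0,"dz":-0.5,"twist":0,"gripper":0},{"dx":-0.8,"dy":0,"dz":-0.5,"twist":0,"gripper":0}]'

```text
t: 9.3
position: [522.9, 36.2, 17.6]
tcp_rot: [-0.004, 0.008, 1.0, 0.001]
wrist_force: [-7.9, 2.4, 2.2]
width: 0.005
grip_force: 3.8
```

Run:
```python
from h import *
d=snap('side','s3'); 
a=d['image'][205:305,240:400,::-1]; cv2.imwrite('pics/s3c.png',cv2.resize(a,None,fx=5,fy=5,interpolation=cv2.INTER_CUBIC))
s=env.state();p=s['position'];print(p,s['wrist_force'],(proj(d,[p])-[240,205])*5)
```

```text
[522.88350465  36.20717964  17.56374682] [-7.28603582  1.82335546  2.10569617] [[351.73817748 258.63163879]]
```

View pics/s3c.png

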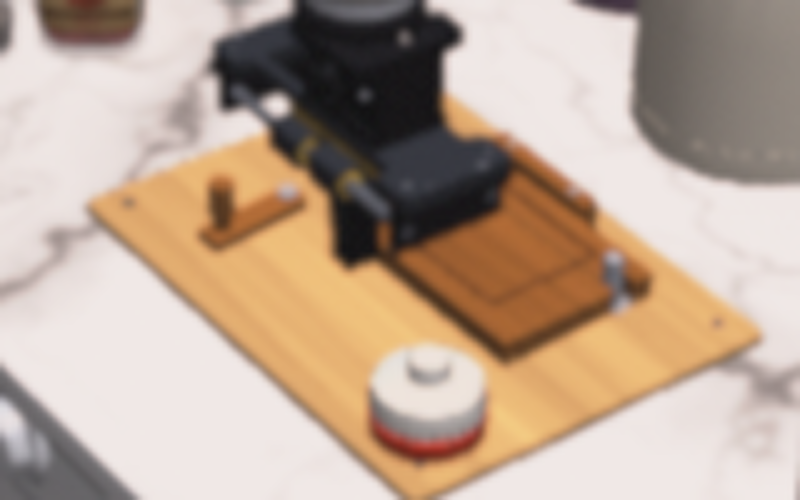

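```bash
sed -i 's/^print(/print(/' fit.py
python3 - <<'E'
import io,contextlib
with contextlib.redirect_stdout(io.StringIO()): exec(open('fit.py').read())
for th in(0,.03,.06):
  print(th,((proj(S,B([68,-95,th],[[-88,-10,30],[22,-10,30],[-88,100,30],[22,60,30]]))-[240,205])*5).round().tolist())
print('rail top -x edge',((proj(S,w(p,[[90,-40,38],[90,50,38]]))-[240,205])*5).round().tolist(), 'peg top',((proj(S,w(p,[[68,-95,45]]))-[240,205])*5).round().tolist())
E
```

```text
0 [[499.0, 343.0], [651.0, 273.0], [381.0, 245.0], [573.0, 214.0]]
0.03 [[503.0, 345.0], [651.0, 272.0], [380.0, 249.0], [570.0, 214.0]]
0.06 [[506.0, 347.0], [650.0, 271.0], [379.0, 253.0], [567.0, 215.0]]
rail top -x edge [[579.0, 207.0], [484.0, 135.0]] peg top [[612.0, 256.0]]
```

>>> jog_arm --rows '[{"dx":-0.7,"dy":-0.3,"dz":0,"twist":0,"gripper":0},{"dx":-0.7,"dy":-0.3,"dz":0,"twist":0,"gripper":0}]'

```text
t: 9.55
position: [522.9, 36.2, 17.6]
tcp_rot: [-0.004, 0.008, 1.0, 0.001]
wrist_force: [-8.6, 4.5, 3.3]
width: 0.003
grip_force: 4.2
```

>>> jog_arm --rows '[{"dx":-0.7,"dy":0,"dz":-0.3,"twist":0,"gripper":0},{"dx":-0.7,"dy":0,"dz":-0.3,"twist":0,"gripper":0}]'

```text
t: 9.75
position: [523.0, 36.3, 17.6]
tcp_rot: [-0.005, 0.008, 1.0, 0.001]
wrist_force: [-9.0, 3.2, 2.0]
width: 0.005
grip_force: 4.4
```

```bash
cat > edge.py <<'E'
import io,contextlib,sys
with contextlib.redirect_stdout(io.StringIO()): exec(open('fit.py').read())
def run(f):
    d=load(f); g=d['image'].astype(float).mean(2); C=[]
    for u in range(320,341):
        v0=proj(d,B([68,-95,0],[[-88,y,12] for y in np.linspace(-10,120,200)])); v0=np.interp(u,v0[::-1,0],v0[::-1,1])
        vs=np.arange(v0-6,v0+8,.1); s=np.interp(vs,np.arange(480),g[:,u]); gr=np.gradient(s); k=gr.argmax(); C.append([u,vs[k],v0])
    C=np.array(C); print('meas slope',np.polyfit(C[:,0],C[:,1],1),'pred flush',np.polyfit(C[:,0],C[:,2],1)); print((C[:,1]-C[:,2]).round(1))
    X=unproj(d,C[:,:2],12); l=np.polyfit(X[:,1],X[:,0],1); print('edge angle rel dock',-l[0]+(-p[2])*-1*-1, 'dx/dy',l[0],'dock yaw',p[2], 'x at y=36',np.polyval(l,36))
    # dock's near edge
    D=[]
    for u in range(268,320):
        v0=proj(d,w(p,[[-125,y,12] for y in np.linspace(-165,165,300)])); o=np.argsort(v0[:,0]); v0=np.interp(u,v0[o,0],v0[o,1])
        vs=np.arange(v0-4,v0+4,.1); gr=np.gradient(np.interp(vs,np.arange(480),g[:,u])); D.append([u,vs[gr.argmin()]])
    Y=unproj(d,np.array(D),12); l2=np.polyfit(Y[:,1],Y[:,0],1); print('dock edge dx/dy',l2[0],'-> board angle', -(l[0]-l2[0]))
run(sys.argv[1])
E
python3 edge.py s3
```

```text
meas slope [ 0.83067738 -5.3641484 ] pred flush [ 0.82820985 -2.74510078]
[-2.  -1.8 -1.8 -1.6 -1.4 -2.3 -2.  -1.6 -1.8 -1.4 -2.3 -1.9 -2.  -1.7
 -1.6 -1.2 -2.3 -1.9 -2.  -1.9 -1.4]
edge angle rel dock -0.002021477311266489 dx/dy 0.017705842611294344 dock yaw -0.015684365300027855 x at y=36 539.574460873287
dock edge dx/dy 0.020331192771083143 -> board angle 0.0026253501597887988
```

The board is flush, with a measured angle of about 0.003 rad. I'll bring the push up to about 10 N and hold it.

>>> jog_arm --rows '[{"dx":-0.6,"dy":0,"dz":0,"twist":0,"gripper":0},{"dx":-0.6,"dy":0,"dz":0,"twist":0,"gripper":0}]'

```text
t: 9.95
position: [523.0, 36.3, 17.6]
tcp_rot: [-0.006, 0.008, 1.0, 0.001]
wrist_force: [-9.7, 3.0, 3.0]
width: 0.007
grip_force: 4.8
```

>>> jog_arm --rows '[{"dx":0,"dy":0,"dz":0,"twist":0,"gripper":0},{"dx":0,"dy":0,"dz":0,"twist":0,"gripper":0},{"dx":0,"dy":0,"dz":0,"twist":0,"gripper":0},{"dx":0,"dy":0,"dz":0,"twist":0,"gripper":0},{"dx":0,"dy":0,"dz":0,"twist":0,"gripper":0},{"dx":0,"dy":0,"dz":0,"twist":0,"gripper":0},{"dx":0,"dy":0,"dz":0,"twist":0,"gripper":0}]'

```text
t: 10.65
position: [523.0, 36.3, 17.6]
tcp_rot: [-0.006, 0.008, 1.0, 0.001]
wrist_force: [-10.9, 3.5, 2.7]
width: 0.005
grip_force: 4.8
```

>>> jog_arm --rows '[{"dx":0,"dy":0,"dz":0,"twist":0,"gripper":0},{"dx":0,"dy":0,"dz":0,"twist":0,"gripper":0},{"dx":0,"dy":0,"dz":0,"twist":0,"gripper":0},{"dx":0,"dy":0,"dz":0,"twist":0,"gripper":0},{"dx":0,"dy":0,"dz":0,"twist":0,"gripper":0},{"dx":0,"dy":0,"dz":0,"twist":0,"gripper":0},{"dx":0,"dy":0,"dz":0,"twist":0,"gripper":0}]'

```text
t: 11.35
position: [523.0, 36.3, 17.6]
tcp_rot: [-0.006, 0.008, 1.0, 0.001]
wrist_force: [-9.8, 2.9, 2.4]
width: 0.005
grip_force: 4.8
```

>>> jog_arm --rows '[{"dx":2,"dy":0,"dz":0,"twist":0,"gripper":0},{"dx":4,"dy":0,"dz":0,"twist":0,"gripper":0},{"dx":8,"dy":0,"dz":0,"twist":0,"gripper":0},{"dx":14,"dy":0,"dz":0,"twist":0,"gripper":0},{"dx":24,"dy":0,"dz":-5,"twist":0,"gripper":0},{"dx":30,"dy":0,"dz":-30,"twist":0,"gripper":0},{"dx":30,"dy":0,"dz":-70,"twist":0,"gripper":0},{"dx":30,"dy":0,"dz":-75,"twist":0,"gripper":0}]'

```text
t: 12.15
position: [501.0, 35.2, 97.2]
tcp_rot: [0.005, 0.008, 1.0, -0.001]
wrist_force: [0.5, -0.6, -0.5]
width: 0.006
grip_force: 0.0
```

```bash
python3 - <<'E'
from h import *
d=snap('side','s4'); s=env.state();print(s['t'],s['position'],s['tcp_rot'],s['wrist_force'])
E
python3 edge.py s4
```

```text
12.2 [500.64025947  35.23576583  96.49842119] [ 4.03899389e-03  8.31006990e-03  9.99957103e-01 -6.49614519e-04] [ 0.02638355  0.03714437 -0.12082349]
meas slope [ 0.83093712 -5.41652935] pred flush [ 0.82820985 -2.74510078]
[-2.1 -1.9 -1.8 -1.6 -1.3 -1.  -2.  -1.9 -1.8 -1.6 -2.4 -2.3 -2.1 -1.8
 -1.1 -1.6 -1.8 -2.3 -2.  -1.9 -0.9]
edge angle rel dock -0.002779049693545879 dx/dy 0.018463414993573735 dock yaw -0.015684365300027855 x at y=36 539.5367904589294
dock edge dx/dy 0.02074129366932305 -> board angle 0.0022778786757493147
```

>>> jog_arm --rows '[{"dx":7,"dy":16,"dz":0,"twist":-1,"gripper":45},{"dx":14,"dy":32,"dz":0,"twist":-2,"gripper":45},{"dx":21,"dy":48,"dz":0,"twist":-3,"gripper":45},{"dx":27,"dy":63,"dz":0,"twist":-4,"gripper":45},{"dx":27,"dy":63,"dz":0,"twist":-5,"gripper":45},{"dx":27,"dy":63,"dz":0,"twist":-6,"gripper":45},{"dx":27,"dy":63,"dz":0,"twist":-7,"gripper":45},{"dx":27,"dy":63,"dz":0,"twist":-7.5,"gripper":45},{"dx":27,"dy":63,"dz":0,"twist":-7.5,"gripper":45}]'

```text
t: 13.1
position: [472.0, 99.1, 92.7]
tcp_rot: [-0.0, -0.375, 0.927, 0.0]
wrist_force: [-0.1, 0.5, -0.0]
width: 0.509
grip_force: 0.0
```

Run:
```python
from h import *
d=snap('side','s5'); 
a=d['image'][205:285,240:360,::-1]; cv2.imwrite('pics/s5c.png',cv2.resize(a,None,fx=6,fy=6,interpolation=cv2.INTER_CUBIC))
s=env.state();p=s['position'];print(p,s['tcp_rot'],s['width'],(proj(d,[p,[p[0],p[1],56]])-[240,205])*6)
```

```text
[471.96743101  99.09398059  92.77011513] [-3.34148329e-04 -3.74418060e-01  9.27259936e-01  1.29669221e-04] 0.5124294105254399 [[257.45930401 157.14065642]
 [259.00144987 220.4042964 ]]
```

View pics/s5c.png

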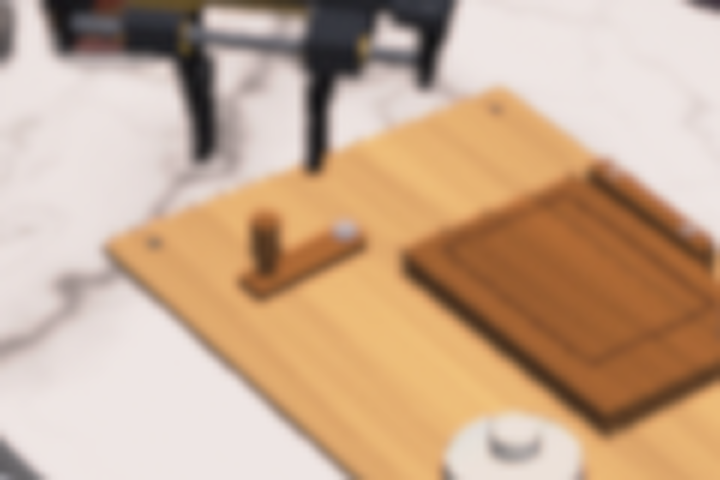

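The crop shows the knob top at (265,218), and the TCP projects to (259,220), so the fingers straddle the knob to within 2 mm. I'll go down and grip.

>>> jog_arm --rows '[{"dx":-1,"dy":-1,"dz":20,"twist":0,"gripper":45},{"dx":-1,"dy":-1,"dz":40,"twist":0,"gripper":45},{"dx":-1,"dy":-1,"dz":52,"twist":0,"gripper":45},{"dx":-1,"dy":-1,"dz":56,"twist":0,"gripper":45},{"dx":-1,"dy":-1,"dz":56,"twist":0,"gripper":45}]'

```text
t: 13.65
position: [473.4, 99.1, 36.8]
tcp_rot: [-0.001, -0.375, 0.927, 0.0]
wrist_force: [-0.1, -0.2, 0.2]
width: 0.518
grip_force: 0.0
```

>>> jog_arm --rows '[{"dx":0,"dy":0,"dz":0,"twist":0,"gripper":20},{"dx":0,"dy":0,"dz":0,"twist":0,"gripper":18},{"dx":0,"dy":0,"dz":0,"twist":0,"gripper":17},{"dx":0,"dy":0,"dz":0,"twist":0,"gripper":10},{"dx":0,"dy":0,"dz":0,"twist":0,"gripper":10}]' --squeeze 5

```text
t: 14.15
position: [473.5, 99.3, 37.6]
tcp_rot: [-0.0, -0.375, 0.927, 0.0]
wrist_force: [-0.5, 1.0, 3.0]
width: 0.179
grip_force: 5.0
```

>>> jog_arm --rows '[{"dx":3.4,"dy":-4.8,"dz":0,"twist":0,"gripper":10},{"dx":6.9,"dy":-11.4,"dz":0,"twist":0,"gripper":10},{"dx":9.5,"dy":-18.5,"dz":0,"twist":0,"gripper":10},{"dx":10.9,"dy":-25.9,"dz":0,"twist":0,"gripper":10}]'

```text
t: 14.55
position: [482.8, 72.2, 37.1]
tcp_rot: [-0.001, -0.375, 0.927, 0.001]
wrist_force: [-4.1, 1.5, -0.3]
width: 0.181
grip_force: 5.0
```

>>> jog_arm --rows '[{"dx":0,"dy":-7.6,"dz":0,"twist":0,"gripper":10},{"dx":-0.5,"dy":-14.9,"dz":0,"twist":0,"gripper":10},{"dx":-2.6,"dy":-22,"dz":0,"twist":0,"gripper":10},{"dx":-5.4,"dy":-29,"dz":0,"twist":0,"gripper":10},{"dx":-9.3,"dy":-35.4,"dz":0,"twist":0,"gripper":10}]'

```text
t: 15.05
position: [516.1, 53.7, 37.3]
tcp_rot: [0.0, -0.375, 0.927, -0.0]
wrist_force: [-1.9, 0.3, 0.4]
width: 0.178
grip_force: 5.0
```

>>> jog_arm --rows '[{"dx":-2.2,"dy":-2.1,"dz":0,"twist":0,"gripper":10},{"dx":-4.3,"dy":-4.2,"dz":0,"twist":0,"gripper":10},{"dx":-5.8,"dy":-5.6,"dz":0,"twist":0,"gripper":10},{"dx":-5.8,"dy":-5.6,"dz":0,"twist":0,"gripper":10}]'

```text
t: 15.45
position: [522.4, 53.8, 37.3]
tcp_rot: [-0.001, -0.375, 0.927, 0.0]
wrist_force: [-3.0, -3.6, 1.2]
width: 0.183
grip_force: 5.0
```

>>> jog_arm --rows '[{"dx":-0.7,"dy":-0.7,"dz":0,"twist":0,"gripper":10},{"dx":-1.4,"dy":-1.4,"dz":0,"twist":0,"gripper":10},{"dx":-1.4,"dy":-1.4,"dz":0,"twist":0,"gripper":10}]'

```text
t: 15.75
position: [522.6, 54.0, 37.2]
tcp_rot: [-0.003, -0.375, 0.927, 0.001]
wrist_force: [-5.0, -2.3, 2.5]
width: 0.182
grip_force: 5.0
```

>>> jog_arm --rows '[{"dx":-1,"dy":-1,"dz":0,"twist":0,"gripper":10},{"dx":-2,"dy":-2,"dz":0,"twist":0,"gripper":10},{"dx":-2,"dy":-2,"dz":0,"twist":0,"gripper":10}]'

```text
t: 16.05
position: [523.5, 54.6, 36.9]
tcp_rot: [-0.004, -0.375, 0.927, 0.002]
wrist_force: [-7.8, -0.1, 3.0]
width: 0.182
grip_force: 5.0
```

>>> jog_arm --rows '[{"dx":0,"dy":0,"dz":0,"twist":0,"gripper":40},{"dx":1,"dy":1,"dz":0,"twist":0,"gripper":40},{"dx":2,"dy":2,"dz":0,"twist":0,"gripper":40},{"dx":3,"dy":3,"dz":0,"twist":0,"gripper":40},{"dx":3,"dy":3,"dz":0,"twist":0,"gripper":40},{"dx":3,"dy":3,"dz":-20,"twist":0,"gripper":40},{"dx":3,"dy":3,"dz":-60,"twist":0,"gripper":40},{"dx":3,"dy":3,"dz":-90,"twist":0,"gripper":40},{"dx":3,"dy":3,"dz":-90,"twist":0,"gripper":40}]'

```text
t: 16.95
position: [527.4, 53.7, 131.3]
tcp_rot: [0.004, -0.375, 0.927, -0.002]
wrist_force: [1.7, -0.8, -0.5]
width: 0.46
grip_force: 0.0
```

Run:
```python
from h import *
d=snap('side','s6'); 
a=d['image'][205:305,240:400,::-1]; cv2.imwrite('pics/s6c.png',cv2.resize(a,None,fx=5,fy=5,interpolation=cv2.INTER_CUBIC))
s=env.state();print(s['position'],s['wrist_force'])
import io,contextlib
with contextlib.redirect_stdout(io.StringIO()): exec(open('fit.py').read())
for a in(1.57,1.5,1.4): print(a,((proj(d,np.r_[w(p,K(a,50,56)),w(p,K(a,60,24))])-[240,205])*5).round().tolist())
```

```text
[525.80360331  53.84718487 129.43717954] [-0.06784208 -0.67917684  0.4304943 ]
1.57 [[334.0, 191.0], [344.0, 244.0]]
1.5 [[329.0, 193.0], [338.0, 246.0]]
1.4 [[321.0, 195.0], [329.0, 249.0]]
```

View pics/s6c.png

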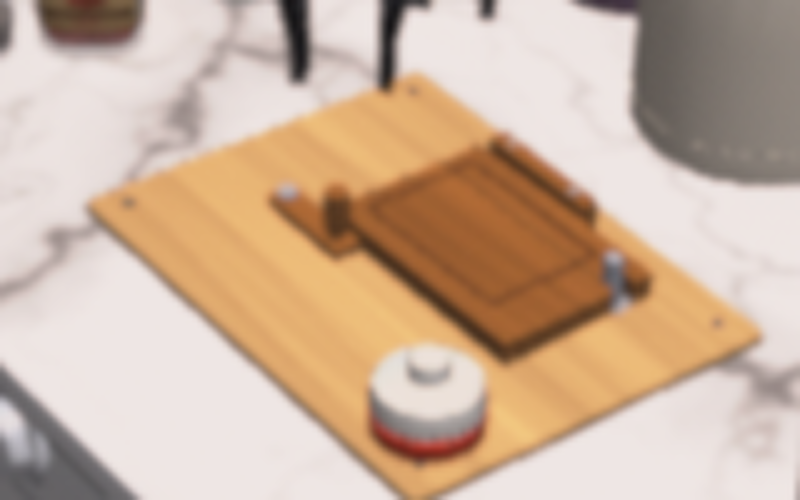

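The crop shows the knob top at (338,190), against a closed prediction of (334,191). The bar is parallel to and right behind the board, the board is flush, the peg is in the slot and the timer hasn't moved. The closing push reached 7.8 N against the stop, so I'll hand in.

```bash
python3 edge.py s6 | tail -1; python3 -c "
from plant import env
print(env.hand_in())"
```

```text
dock edge dx/dy 0.020472555393563567 -> board angle 0.00651187176857052
the job is handed in; nothing more can be done
None
```

The job is handed in with no verdict returned: the board was turned flush on the rail (about 0.003 rad off while pressed, 0.007 at the last look), held there at about 10 N for over a second, and the keeper was then swung onto its stop and released, with nothing around it seen to move.

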